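# Clear the marker off the medicine case and hold its lid open

### The job

A marker pen has been left on the lid of the medicine case: take it off and stand it upright in the empty cup beside the case. Then lift the lid by its finger pull and hold it still, open at 50 degrees from shut (within 6 degrees either way), so that a colleague can restock the case; finish while still holding the lid with the fingers, because it falls shut if let go. Leave the other things on the counter where they are.

Things in the scene. Friction and masses are not known exactly. Their poses are not given: they have to be found in the camera images.
- lid (a joint): lid's angle about its rear hinge: 0 = shut, grows as it opens, stop at 1.35 rad (50 degrees = 0.873 rad). Free hinge without spring; the 0.4 kg lid (weight varies by a quarter between runs) falls shut from every angle unless held
- lid_pull (a point): centre of the finger pull's barrel (18 mm diameter, 26 mm long, along the case's y) at the end of a tongue 26 mm wide, 8 mm thick, sticking out 42 mm from the middle of the lid's front edge (case's -x side). Shut, it is 99 mm above the counter, nothing beneath. Its flat ends face along the case's y: pinch them from above with fingers closing along y; it pivots between them as the lid swings
- lid_hinge (a point): middle of the hinge line, which runs along the case's y at its top rear edge (+x side), 95.5 mm above the counter. The pull's centre is 212 mm in front of it (and 4 mm higher when shut) and swings up and towards the case's +x as the lid opens. Turns with the lid
- case: clear-walled medicine case with black corners, fixed to the counter: 170 (x) x 220 (y) x 95 mm high, under a flat lid 170 x 220 x 8 mm (clear pane, black frame) whose top is 103.5 mm above the counter. Origin: centre of its underside; +x points to the hinge, -x to the front with the finger pull, roughly towards the robot
- marker: flat-sided chunky marker pen, white barrel and black cap, 140 mm long with an 18 x 18 mm square section, 30 g; it starts lying flat on the case's lid, roughly front to back. Origin: its centre (9 mm above the lid's top at the start); its x axis runs along its length towards the cap end. Either end may go down
- cup: open white ceramic cup without handle, loose, 0.35 kg, 80 mm tall, about 72 mm across at the rim, wall 4 mm, inner floor about 5 mm up. Stands to the left or right of the case. Origin: centre of its underside; z is up along its axis
- jar: bystander, loose, to be left where it is: squat white jar, 68 mm across, 85 mm tall, about as big as the cup but closed by a dark cap. Origin: centre of its underside
- pills: bystander, loose, to be left where it is: small amber pill bottle, 36 mm across, 62 mm tall. Origin: centre of its underside
- carton: bystander, loose, to be left where it is: small closed carton, 50 x 90 x 30 mm. Origin: centre of its underside
- radio: bystander, loose, to be left where it is: black walkie-talkie standing up, 34 x 58 x 110 mm plus a 60 mm aerial. Origin: centre of its underside
- succulent: bystander, loose, to be left where it is: little plant in a clay pot, 70 mm across, 85 mm tall. Origin: centre of its underside
Things that resemble listed ones, but are neither listed nor needed, are in the scene too. What is meant by the marker is not purple or turquoise, and is the larger of those in its own colour.

How it is judged:
On the way:
1. the marker stands in the cup and is let go, the lid still shut (horizontal distance between marker and cup below 0.035 m and z of marker in the frame of cup between 0.055 and 0.095 m and angle between the x axis of marker and the z axis of cup, either way round below 0.65 rad and angle between cup's own z axis and vertical below 0.12 rad and height (world z) of cup below 0.01 m and contact force between the fingers and marker below 0.1 N and value of joint lid below 0.1 rad), for 0.2 s.
At the end, for the whole second after the job is handed in: Lid at 50 +- 6 degrees (0.768 to 0.978 rad), still, carried by the fingers (over 0.5 N) and by nothing loose; marker free in the upright cup on the counter, its centre 55 to 95 mm above the cup's underside and within 35 mm of its axis, leaning under 0.65 rad (horizontal distance between marker and cup below 0.035 m and z of marker in the frame of cup between 0.055 and 0.095 m and angle between the x axis of marker and the z axis of cup, either way round below 0.65 rad and angle between cup's own z axis and vertical below 0.12 rad and height (world z) of cup below 0.01 m and contact force between the fingers and marker below 0.1 N and value of joint lid between 0.767665 and 0.977665 rad and velocity of joint lid between -0.08 and 0.08 rad/s and contact force between the fingers and lid above 0.5 N and contact force between lid and marker below 0.2 N and contact force between lid and cup below 0.2 N and contact force between lid and jar below 0.2 N and contact force between lid and pills below 0.2 N and contact force between lid and carton below 0.2 N and contact force between lid and radio below 0.2 N and contact force between lid and succulent below 0.2 N); the arm keeps its last pose, push and grip.
It fails at once if a bystander is shoved more than 40 mm (distance of any of jar, pills, carton, radio, succulent from where it was at the start of the episode above 0.04 m).
It fails at once if a bystander is tipped over (angle between any of jar, pills, carton, radio, succulent's own z axis and vertical above 0.5 rad).
It also fails if it takes over 64 s, if anything falls off the work surface, if the arm or the gripper's body presses on something with over 40 N, if the wrist force passes 120 N, or if a joint passes its speed limit or range.

### The arm

A 6-joint arm with a two-finger parallel gripper is mounted at the origin on the work surface. World frame = base frame: x ahead of the robot, y to its left, z up, the work surface at z = 0. Lengths are in m, angles in rad, forces in N, time in s.
With the tool pointing down it reaches from about 0.25 to 0.725 m from the base axis. Payload 4 kg.
Tool frame: the origin (TCP) lies between the finger pads; the fingertips stand 8 mm ahead of it and the grasp point (between the pads) lies 11 mm behind it (bot.tip_reach is the distance from the TCP to the fingertips, in m); z points along the fingers, y is the line along which they close (so a half turn about z gives the same grasp; the last joint's range is limited). The gripper opens to 85 mm and grips with 20 to 120 N. Pads are 22 mm wide; open, the fingers measure 114 mm over their backs; the gripper's body (76 mm by 85 mm) begins 54 mm behind the grasp point. The pads swing forward as they close: fully open they stand 13 mm farther back than shut.
Start: joints at [-1.333, 0.241, 0.005, 1.335, 0, 1.571], TCP at [0.118, -0.486, 0.239] pointing down, gripper open.
Joint ranges: [-2.72, 2.72], [-1.05, 1.87], [-1.09, 1.28], [-1.99, 2.15], [-1.42, 1.44], [-3.14, 3.14]. Speed limits (rad/s): [2.79, 2.79, 3.14, 3.14, 3.14, 3.14].

### API

Orientations are given as a unit quaternion [x, y, z, w].
In Python, from workcell import bot gives the robot as it stands.
- The arm moves only by the tool move_arm, never from a script. Its argument "deltas" is a list of rows, each a list of 7 numbers: the opening, from 0 (shut) to 1 (fully open), then the shift along the tool's x, y, z in mm, then the turn, a rotation vector about the tool's x, y, z in degrees. In form: [[gripper, tx, ty, tz, ax, ay, az], ...]. A call has 1 to 10 rows; each row shifts and turns the commanded pose from where the row before left it, along the tool's axes as they then stand; what a row does not reach is not made up. A row lasts 1/12 s, in which the tool goes at most 41.7 mm and 7.16 degrees, less where a joint would pass 70% of its speed; a pose out of reach is approached as far as the arm can. A call is refused whole if a number of a shift passes 41.7 or a number of a turn 7.16, either way. A call with a gripper value outside its range is refused whole. The fingers move at their own pace and stop on an object; the grip force is fixed at half the most. Time passes only in rows, so rows that do not move let the fingers close. It gives the time, the measured TCP pose, the force, the opening and the grip force at its end, in the units of the state.
- bot.get_obs(): the state, without advancing time (a new reading comes with each control period).
- bot.camera(name): name is "scene" or "top"; returns the picture (480x640x3 uint8, blue, green, red); there is no depth.
- bot.calibration(name): a dict with "K" (3x3 intrinsics, pixels), "dist_coeffs" ([k1, k2, p1, p2, k3] as OpenCV has them; the pictures are not rectified), "position" and "orientation" of the camera in the world. Camera axes: x right, y down, z forward; pixel columns grow to the right and rows downward; lengths in m; the calibration is good to about 2 mm. A picture is of the moment at which its call begins. calibration takes no time and is no camera call.
- bot.job_done(): hands the job in; it is judged then, once.
Trained networks look in the newest picture that a camera, given by its name, has taken for a name from the list of things; names that differ only in an ending like _2 or _b are one class to them, and where a whole thing is asked for, a point or a joint stands for the part that bears it (a point fixed in the world has none). Each returns a list of dicts, best first, with "conf" (0 to 1); they miss things now and then, are a little off and sometimes report something else, mostly with a low value. They report only what shows in the picture. A call takes as long as a camera call. They do not tell look-alikes from the thing itself.
- bot.outline_of(query, camera): "pixels" (480x640 bool, what is visible of it) and "rect" ([left, top, width, height] in pixels, round what is visible of it).
The state is a dict: "clock": time; "joint_pos": joint angles; "joint_vel": joint speeds; "tau": joint torques, N m; "eef_pos": TCP position; "tool_rot": TCP orientation; "ft_force": force on the tool from outside, world axes, zero at the start; "ft_torque": the same for the moment, N m; "grip_width": finger opening in m; "grasp_force": force on a finger pad.
Only numpy, scipy, OpenCV 4.12 (cv2) and the standard library are available. Lean on these libraries where they do the work, as an engineer would, in place of code of your own. Each camera call takes 0.05 s, during which the arm holds its last target. There are 200 camera calls.

## Working session

There is one attempt and no reset: what is moved stays moved. The work goes in short steps, Python scripts to look and compute and a tool call to move; the robot and the scene stay as the last step left them, time stands still between calls to the robot, and variables do not carry over. Pictures are saved under pics/ and viewed, at most 10 in all, crops included, and the job is handed in when it is done.

Besides the shell and the picture viewer there is one more tool, called after "Emit:" by a JSON object that holds its "api" and its "payload". move_arm: Moves the arm, as the interface text tells. Its arguments: {"type":"object","properties":{"deltas":{"type":"array","items":{"type":"array","items":{"type":"number"}}}},"required":["deltas"]}

```bash
mkdir -p pics; ls
cat > h.py <<'E'
import numpy as np, cv2
from scipy.spatial.transform import Rotation as R
from workcell import bot
def cam(n):
    c=bot.calibration(n); return np.array(c["K"]),np.array(c["dist_coeffs"]),np.array(c["position"]),R.from_quat(c["orientation"])
def back(n,uv,z):
    K,d,p,r=cam(n); q=cv2.undistortPoints(np.array(uv,float).reshape(-1,1,2),K,d).reshape(-1,2)
    v=r.apply(np.c_[q,np.ones(len(q))]); return p+v*((z-p[2])/v[:,2])[:,None]
def proj(n,P):
    K,d,p,r=cam(n); X=r.inv().apply(np.atleast_2d(P)-p); return cv2.projectPoints(X,np.zeros(3),np.zeros(3),K,d)[0].reshape(-1,2)
E
python3 - <<'E'
from h import *
np.set_printoptions(precision=3,suppress=True)
for n in ("scene","top"):
    im=bot.camera(n); cv2.imwrite(f"pics/{n}1.png",im); print(n,cam(n)[2])
    for q in ("marker","cup","lid","lid_pull","case","jar","radio","succulent","pills","carton"):
        for o in bot.outline_of(q,n)[:3]:
            m=o["pixels"]; ys,xs=np.nonzero(m); print(q,round(o["conf"],2),o["rect"],len(xs),xs.mean().round(1),ys.mean().round(1))
o=bot.get_obs(); print(o)
E
```

```text
pics
scene [ 1.157 -0.971  0.829]
marker 0.74 [292.0, 230.3, 54.8, 15.6] 501 317.9 237.5
marker 0.69 [232.5, 239.0, 34.5, 11.5] 263 249.8 245.0
marker 0.55 [265.5, 327.5, 36.7, 43.5] 553 280.9 350.4
cup 0.95 [219.5, 275.6, 31.2, 46.1] 1134 234.6 298.9
lid 0.71 [256.9, 217.9, 108.0, 64.3] 3403 308.5 249.7
lid 0.7 [290.3, 231.7, 56.9, 11.8] 505 318.2 237.6
lid_pull 0.79 [259.1, 219.5, 105.4, 63.3] 3251 307.6 250.0
case 0.86 [254.9, 220.2, 112.9, 96.2] 6677 309.7 266.7
jar 0.56 [329.1, 200.6, 21.8, 28.8] 586 338.9 213.7
radio 0.68 [109.9, 291.6, 37.4, 82.2] 1651 131.4 338.2
radio 0.51 [259.0, 215.4, 105.4, 68.6] 3284 307.8 249.8
succulent 0.68 [375.8, 162.3, 21.2, 26.8] 546 385.5 174.3
pills 0.66 [255.3, 215.3, 108.8, 66.3] 3572 307.3 249.6
pills 0.48 [291.1, 222.7, 5.0, 5.5] 48 293.6 224.9
carton 0.94 [375.9, 234.9, 31.3, 30.3] 597 391.6 250.2
carton 0.42 [293.1, 224.7, 3.7, 2.4] 39 294.2 224.4
top [0.427 0.017 1.286]
marker 0.7 [322.6, 206.8, 21.7, 51.9] 383 332.8 233.1
marker 0.62 [311.4, 304.7, 27.1, 32.4] 243 324.7 321.5
marker 0.55 [415.7, 195.4, 32.4, 45.9] 313 430.3 217.4
cup 0.
[... 299 characters left out ...]
 135 296.6 282.0
succulent 0.75 [120.1, 234.5, 35.9, 28.0] 638 136.7 251.1
pills 0.42 [293.9, 275.3, 9.3, 14.5] 130 296.4 282.0
carton 0.9 [255.0, 181.1, 36.3, 19.8] 597 272.6 191.8
carton 0.47 [483.1, 301.2, 41.2, 15.2] 504 503.2 308.3
{'clock': 1.1, 'joint_pos': array([-1.333,  0.241,  0.005,  1.335,  0.   ,  1.571]), 'joint_vel': array([-0.001,  0.001,  0.   ,  0.   ,  0.   , -0.   ]), 'tau': array([ -0.002, -37.222,  25.27 ,   0.001,  -0.   ,   0.   ]), 'eef_pos': array([ 0.118, -0.486,  0.239]), 'tool_rot': array([0.993, 0.119, 0.   , 0.   ]), 'ft_force': array([-0.444, -0.229,  0.087]), 'ft_torque': array([ 0.009,  0.039, -0.021]), 'grasp_force': 0.0, 'grip_width': 0.08541163614810417}
```

View pics/scene1.png

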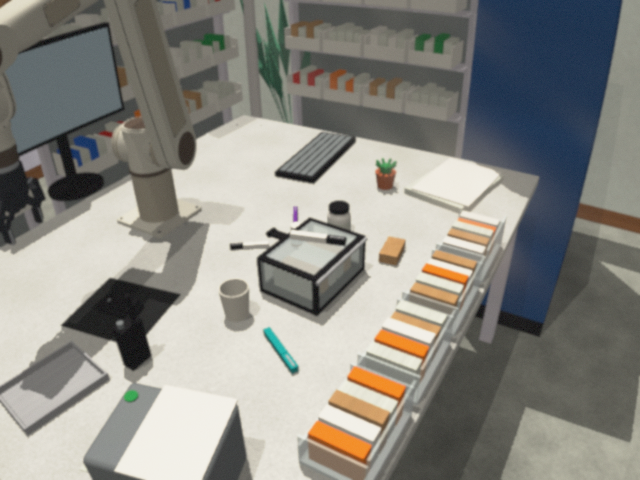

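View pics/top1.png

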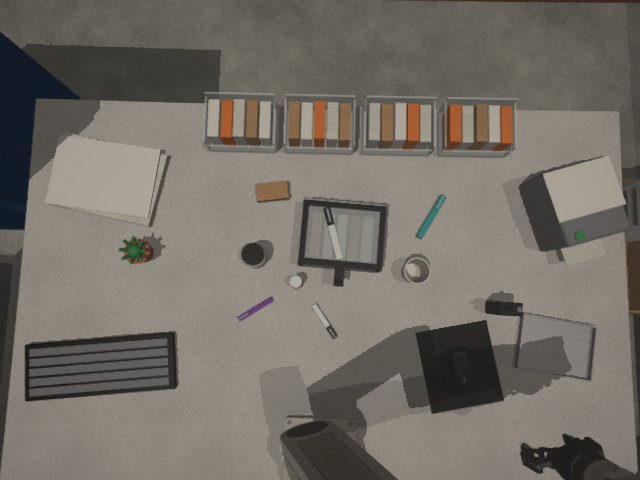

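The top view shows the marker on the lid at (333,233) with its cap at the far end (327,210). The cup is at (416,269), the pull at (339,276), the pills at (296,282) and the jar at (254,254). The small white pen at (324,321), the purple pen and the turquoise pen are decoys.

Run:
```python
from h import *
np.set_printoptions(precision=4,suppress=True)
im={n:cv2.imread(f"pics/{n}1.png") for n in("scene","top")}
for n in im: bot.camera(n)
def mask(q,n,i=0): return bot.outline_of(q,n)[i]["pixels"]
def rect(m,z,n="top"):
    ys,xs=np.nonzero(m); P=back(n,np.c_[xs,ys],z)[:,:2]*1000
    return cv2.minAreaRect(P.astype(np.float32))
lid=mask("lid","top"); lo=cv2.morphologyEx(lid.astype(np.uint8),cv2.MORPH_OPEN,np.ones((21,21)))
print("lid",rect(lid,.1035),"opened",rect(lo,.1035))
# dark pixels of the lid: frame+tongue
g=cv2.cvtColor(im["top"],cv2.COLOR_BGR2GRAY); d=(g<60); d[:190]=0; d[295:]=0; d[:,:294]=0; d[:,392:]=0
d=d.astype(np.uint8); nl,lab,st,ce=cv2.connectedComponentsWithStats(d); k=1+st[1:,4].argmax(); d=lab==k
print("dark",st[k]); 
ys,xs=np.nonzero(d); 
for y in range(262,292): print(y,xs[ys==y].min() if (ys==y).any() else None,xs[ys==y].max() if (ys==y).any() else None,end="; ")
frame=d.copy().astype(np.uint8); frame[273:]=0
print("\nframe",rect(frame,.1035))
for i,o in enumerate(bot.outline_of("marker","top")):
    r=rect(o["pixels"],.1125); ys,xs=np.nonzero(o["pixels"]);print("marker",r, back("top",[[xs.mean(),ys.mean()]],.1125))
w=(g>150)&(lab!=k); 
m=mask("cup","top"); ys,xs=np.nonzero(m); print("cup",rect(m,.08), cv2.minEnclosingCircle(back("top",np.c_[xs,ys],.08)[:,:2].astype(np.float32)))
m=mask("cup","scene"); ys,xs=np.nonzero(m); print("cup scene centroid z.04",back("scene",[[xs.mean(),ys.mean()]],.04))
for q,z in(("jar",.085),("pills",.062),("radio",.11)):
  for o in bot.outline_of(q,"top")[:1]:
    ys,xs=np.nonzero(o["pixels"]); print(q,back("top",[[xs.mean(),ys.mean()]],z))
print("pen",back("top",[[324,321]],.01), "radio", back("top",[[503,308]],.1))
for n,x0,y0,x1,y1 in(("top",285,185,445,305),("scene",210,200,370,320)):
    cv2.imwrite(f"pics/{n}c.png",cv2.resize(im[n][y0:y1,x0:x1],None,fx=5,fy=5,interpolation=cv2.INTER_CUBIC))
```

```text
lid ((560.8576049804688, -45.633758544921875), (219.875244140625, 221.22340393066406), 86.21036529541016) opened ((585.65478515625, -47.358970642089844), (219.602294921875, 170.25222778320312), 86.40029907226562)
dark [ 298  200   88   86 1701]
262 298 381; 263 298 381; 264 299 381; 265 301 381; 266 333 381; 267 335 380; 268 335 380; 269 335 380; 270 335 380; 271 335 378; 272 335 343; 273 335 343; 274 335 343; 275 335 343; 276 335 343; 277 334 342; 278 334 342; 279 334 342; 280 334 342; 281 334 342; 282 334 342; 283 334 342; 284 334 342; 285 336 342; 286 None None; 287 None None; 288 None None; 289 None None; 290 None None; 291 None None; 
frame ((578.3900756835938, -45.877601623535156), (218.1864776611328, 184.8910369873047), 86.2708969116211)
marker ((361.73931884765625, -2.8275680541992188), (95.85562133789062, 14.586064338684082), 33.64092254638672) [[ 0.3658 -0.0008  0.1125]]
marker ((586.9478759765625, -22.553665161132812), (143.7588348388672, 23.910749435424805), 14.987174987792969) [[ 0.5844 -0.0232  0.1125]]
marker ((636.69921875, -277.3561706542969), (18.05331039428711, 128.12576293945312), 60.49738311767578) [[ 0.6378 -0.2776  0.1125]]
marker ((387.71453857421875, 172.2322998046875), (15.77919864654541, 100.17936706542969), 32.249717712402344) [[0.3881 0.1714 0.1125]]
cup ((497.28985595703125, -245.16033935546875), (66.58610534667969, 74.06254577636719), 0.16862840950489044) ((0.4980871379375458, -0.24525634944438934), 0.03884085640311241)
cup scene centroid z.04 [[ 0.4931 -0.2459  0.04  ]]
jar [[0.5275 0.1821 0.085 ]]
pills [[0.46   0.0716 0.062 ]]
radio [[ 0.4047 -0.4615  0.11  ]]
pen [[ 0.3551 -0.0056  0.01  ]] radio [[ 0.4048 -0.4639  0.1   ]]
```

View pics/topc.png

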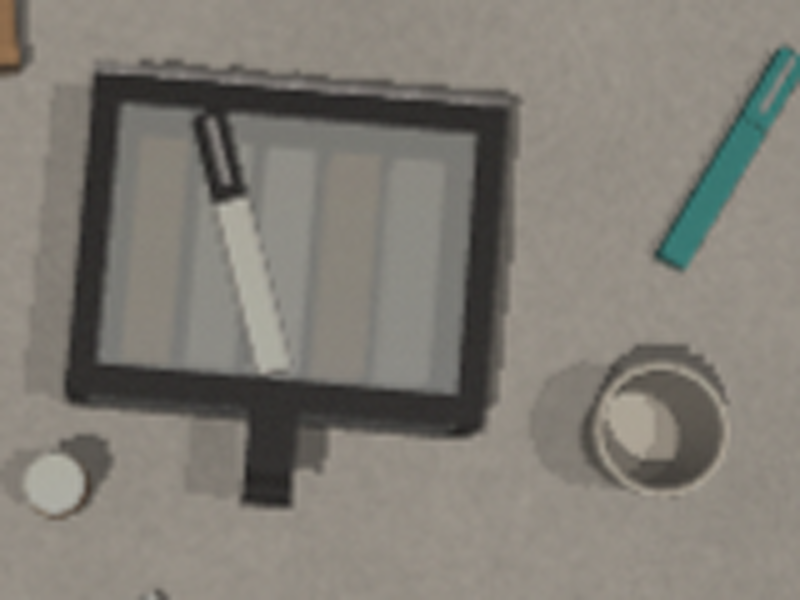

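The lid measures 220 x 170 mm at its known height, which matches the given size. Next I'll refine the pixel points and work out the first move.

```bash
cat >> h.py <<'E'
np.set_printoptions(precision=4,suppress=True)
def rot(yaw,pitch=0):  # yaw deg of tool x seen from above; pitch deg up from straight down (about tool y)
    return R.from_euler('z',yaw,degrees=True)*R.from_euler('x',180,degrees=True)*R.from_euler('y',pitch,degrees=True)
def plan(pos,r):
    o=bot.get_obs(); c=R.from_quat(o["tool_rot"])
    print("t",round(o["clock"],2),"pos",o["eef_pos"],"q",o["joint_pos"],"F",o["ft_force"],"w",round(o["grip_width"],4),"gf",o["grasp_force"])
    print("shift tool mm",c.inv().apply(np.array(pos)-o["eef_pos"])*1000,"turn deg",np.degrees((c.inv()*r).as_rotvec()))
E
python3 - <<'E'
from h import *
a=back("top",[[327,208],[340,259.4]],.1125); print("marker ends",a,"mid",a.mean(0),"len",np.linalg.norm(a[0]-a[1]),"yaw",np.degrees(np.arctan2(*(a[0]-a[1])[1::-1])))
print("cup rim",back("top",[[417,270.6]],.08),"pull",back("top",[[338.5,282.4]],.103))
b=proj("scene",[[.4589,-.0394,.099],a[0],a[1],[.498,-.245,.08]]); print("scene predictions",b)
plan([.623,-.013,.2],rot(15))
E
```

```text
marker ends [[ 0.6534 -0.0053  0.1125]
 [ 0.5192 -0.0417  0.1125]] mid [ 0.5863 -0.0235  0.1125] len 0.1390491324505709 yaw 15.205485351063919
cup rim [[ 0.4969 -0.2478  0.08  ]] pull [[ 0.4601 -0.0394  0.103 ]]
scene predictions [[270.9388 231.9734]
 [344.7334 241.2744]
 [290.0574 234.0606]
 [234.5199 285.9315]]
t 1.55 pos [ 0.1178 -0.4859  0.2393] q [-1.333   0.2406  0.005   1.3352  0.      1.5708] F [-0.3581  0.0485 -0.363 ] w 0.0853 gf 0.0
shift tool mm [ 602.4048 -340.5765   39.3169] turn deg [-0.0013 -0.0008 -1.3729]
```

View pics/scenec.png

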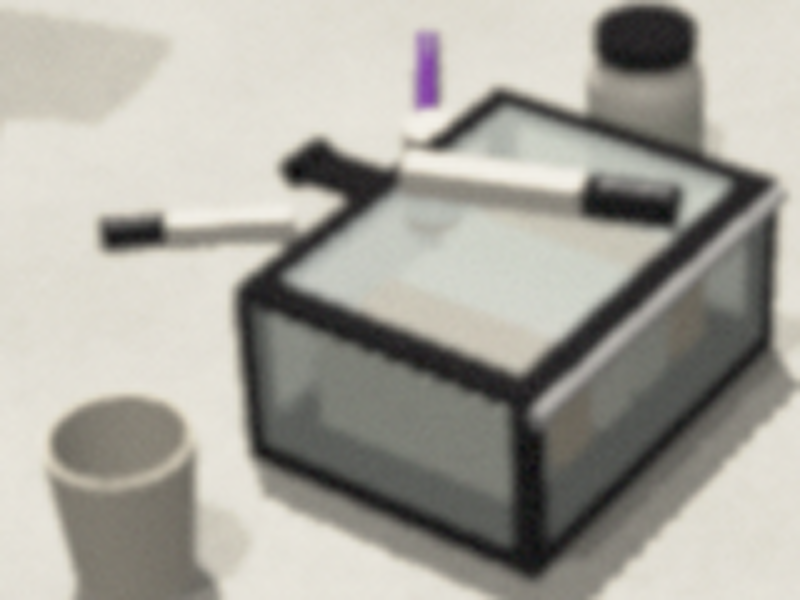

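The scene view agrees with the predictions: pull barrel near (271,232), marker ends at (345,241) and (290,234), cup rim centre near (234,287). I'll move to above the marker.

Emit:
{"api": "move_arm", "payload": {"deltas": [[1, 30, -17, 0, 0, 0, -0.7], [1, 30, -17, 0, 0, 0, -0.7], [1, 30, -17, 0, 0, 0, 0], [1, 30, -17, 0, 0, 0, 0], [1, 30, -17, 0, 0, 0, 0], [1, 30, -17, 0, 0, 0, 0], [1, 30, -17, 0, 0, 0, 0], [1, 30, -17, 0, 0, 0, 0], [1, 30, -17, 0, 0, 0, 0], [1, 30, -17, 0, 0, 0, 0]]}}

```text
clock: 2.38
eef_pos: [0.3653, -0.2435, 0.2396]
tool_rot: [0.991, 0.131, 0.0, 0.0]
ft_force: [1.0, -0.8, -0.1]
grip_width: 0.0856
grasp_force: 0.0
```

Emit:
{"api": "move_arm", "payload": {"deltas": [[1, 30, -17, 0, 0, 0, 0], [1, 30, -17, 0, 0, 0, 0], [1, 30, -17, 0, 0, 0, 0], [1, 30, -17, 4, 0, 0, 0], [1, 30, -17, 4, 0, 0, 0], [1, 30, -17, 4, 0, 0, 0], [1, 30, -17, 4, 0, 0, 0], [1, 30, -17, 4, 0, 0, 0], [1, 30, -17, 4, 0, 0, 0], [1, 30, -17, 4, 0, 0, 0]]}}

```text
clock: 3.22
eef_pos: [0.611, -0.0015, 0.211]
tool_rot: [0.991, 0.131, 0.0, 0.0]
ft_force: [0.5, -0.7, -0.5]
grip_width: 0.0853
grasp_force: 0.0
```

Run:
```python
from h import *
plan([.623,-.0135,.114],rot(15.2))
```

```text
t 3.22 pos [ 0.611  -0.0015  0.211 ] q [-0.0024  0.4761  0.2727  1.3674 -0.0001  2.8768] F [ 0.5149 -0.6942 -0.4614] w 0.0853 gf 0.0
shift tool mm [ 8.4507 14.7045 97.0274] turn deg [ 0.0068  0.0007 -0.1639]
```

Joint 6 would sit at its limit at the cup, so I'll flip the gripper half a turn. The grasp is the same and joint 6 ends near 0.

Emit:
{"api": "move_arm", "payload": {"deltas": [[1, 8, 15, 0, 0, 0, -7], [1, 0, 0, 0, 0, 0, -7], [1, 0, 0, 0, 0, 0, -7], [1, 0, 0, 0, 0, 0, -7], [1, 0, 0, 0, 0, 0, -7], [1, 0, 0, 0, 0, 0, -7], [1, 0, 0, 0, 0, 0, -7], [1, 0, 0, 0, 0, 0, -7], [1, 0, 0, 0, 0, 0, -7], [1, 0, 0, 0, 0, 0, -7]]}}

```text
clock: 4.05
eef_pos: [0.6216, -0.0153, 0.2112]
tool_rot: [0.735, 0.678, -0.0, -0.0]
ft_force: [0.5, 0.5, -0.6]
grip_width: 0.0856
grasp_force: 0.0
```

Emit:
{"api": "move_arm", "payload": {"deltas": [[1, 0, 0, 0, 0, 0, -7], [1, 0, 0, 0, 0, 0, -7], [1, 0, 0, 0, 0, 0, -7], [1, 0, 0, 0, 0, 0, -7], [1, 0, 0, 0, 0, 0, -7], [1, 0, 0, 0, 0, 0, -7], [1, 0, 0, 0, 0, 0, -7], [1, 0, 0, 0, 0, 0, -7], [1, 0, 0, 0, 0, 0, -7], [1, 0, 0, 0, 0, 0, -7]]}}

```text
clock: 4.88
eef_pos: [0.6216, -0.0153, 0.2112]
tool_rot: [0.213, 0.977, -0.0, -0.0]
ft_force: [-0.1, 0.2, 0.0]
grip_width: 0.0854
grasp_force: 0.0
```

Emit:
{"api": "move_arm", "payload": {"deltas": [[1, 0, 0, 10, 0, 0, -7], [1, 0, 0, 10, 0, 0, -7], [1, 0, 0, 10, 0, 0, -7], [1, 0, 0, 10, 0, 0, -7], [1, 0, 0, 10, 0, 0, -7], [1, 0, 0, 10, 0, 0, -5], [1, 0, 0, 0, 0, 0, 0]]}}

```text
clock: 5.47
eef_pos: [0.6201, -0.0153, 0.1487]
tool_rot: [-0.131, 0.991, 0.0, -0.002]
ft_force: [-0.5, -0.0, -1.4]
grip_width: 0.0854
grasp_force: 0.0
```

Run:
```python
from h import *
plan([.623,-.0135,.114],rot(195.2))
```

```text
t 5.47 pos [ 0.6201 -0.0153  0.1487] q [-0.0247  0.5307  0.1973  1.242  -0.     -0.2882] F [-0.4527 -0.024  -1.3969] w 0.0854 gf 0.0
shift tool mm [-3.3921  0.9619 34.7336] turn deg [ 0.0745 -0.2516 -0.1009]
```

Emit:
{"api": "move_arm", "payload": {"deltas": [[1, -3, 1, 9, 0, 0, 0], [1, 0, 0, 9, 0, 0, 0], [1, 0, 0, 9, 0, 0, 0], [1, 0, 0, 8, 0, 0, 0], [0, 0, 0, 0, 0, 0, 0], [0, 0, 0, 0, 0, 0, 0], [0, 0, 0, 0, 0, 0, 0], [0, 0, 0, 0, 0, 0, 0], [0, 0, 0, 0, 0, 0, 0], [0, 0, 0, 0, 0, 0, 0]]}}

```text
clock: 6.3
eef_pos: [0.6248, -0.0136, 0.1174]
tool_rot: [-0.131, 0.991, -0.0, 0.001]
ft_force: [1.2, 0.0, 0.1]
grip_width: 0.016
grasp_force: 59.2
```

Run:
```python
from h import *
plan([.623,-.0135,.114],rot(195.2))
im=bot.camera("scene"); cv2.imwrite("pics/s2.png",cv2.resize(im[150:330,190:430],None,fx=3,fy=3,interpolation=cv2.INTER_CUBIC))
```

```text
t 6.3 pos [ 0.6248 -0.0136  0.1174] q [-0.0218  0.5568  0.1565  1.1686  0.0001 -0.2838] F [1.1752 0.0008 0.0781] w 0.016 gf 59.24314320087433
shift tool mm [1.7675 0.5614 3.3814] turn deg [-0.0214  0.1014 -0.1864]
```

View pics/s2.png

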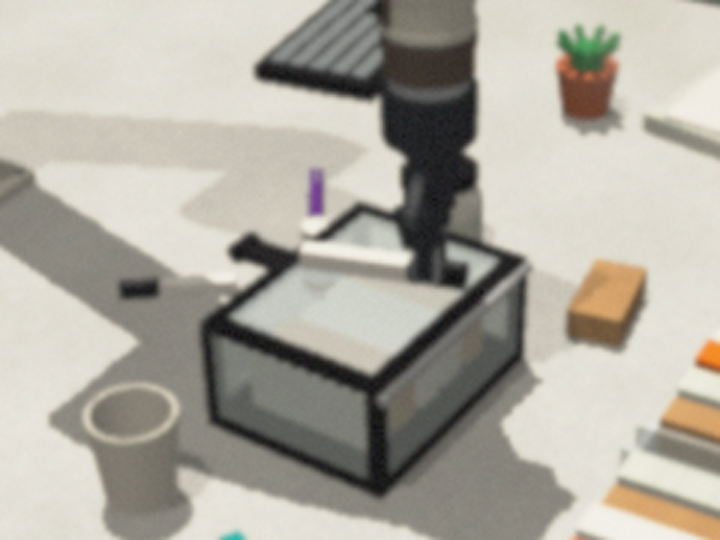

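The marker is gripped: width 16 mm, pad force 59 N. Now lift, yaw and carry it to the cup.

Emit:
{"api": "move_arm", "payload": {"deltas": [[0, 0, 0, -25, 0, 0, 0], [0, 0, 0, -35, 0, 0, 0], [0, 0, 0, -35, 0, 0, 6.9], [0, 0, 0, -35, 0, 0, 6.9], [0, 0, 0, 0, 0, 0, 6.9], [0, 0, 0, 0, 0, 0, 6.9], [0, 0, 0, 0, 0, 0, 6.9], [0, 0, 0, 0, 0, 0, 6.7]]}}

```text
clock: 7.02
eef_pos: [0.6244, -0.0136, 0.2468]
tool_rot: [0.229, 0.973, 0.0, 0.0]
ft_force: [-0.1, 0.0, -0.0]
grip_width: 0.0163
grasp_force: 59.3
```

Emit:
{"api": "move_arm", "payload": {"deltas": [[0, 2, -33, 0, 0, 0, 0], [0, 2, -33, 0, 0, 0, 0], [0, 2, -33, 0, 0, 0, 0], [0, 2, -33, 0, 0, 0, 0], [0, 2, -33, 0, 0, 0, 0], [0, 2, -33, 0, 0, 0, 0], [0, 3, -33, 0, 0, 0, 0], [0, 3, -33, 0, 0, 0, 0], [0, 0, 0, 0, 0, 0, 0]]}}

```text
clock: 7.77
eef_pos: [0.4886, -0.2471, 0.2466]
tool_rot: [0.23, 0.973, -0.001, -0.0]
ft_force: [0.3, 0.3, 0.2]
grip_width: 0.0163
grasp_force: 59.3
```

Run:
```python
from h import *
plan([.4925,-.2448,.225],rot(154,-90))
```

```text
t 7.77 pos [ 0.4886 -0.2471  0.2466] q [-0.4667  0.333   0.1499  1.3877 -0.0027 -0.0032] F [0.2508 0.2565 0.2166] w 0.0163 gf 59.286489486694336
shift tool mm [-2.4556  3.8294 21.6033] turn deg [ -0.5604 -90.0015  -0.3212]
```

Pitch up in steps about the TCP.

Emit:
{"api": "move_arm", "payload": {"deltas": [[0, 0, 0, 0, 0, -7, 0], [0, 0, 0, 0, 0, -7, 0], [0, 0, 0, 0, 0, -7, 0], [0, 0, 0, 0, 0, -7, 0], [0, 0, 0, 0, 0, -7, 0], [0, 0, 0, 0, 0, -7, 0], [0, 0, 0, 0, 0, -7, 0]]}}

```text
clock: 8.35
eef_pos: [0.4916, -0.2421, 0.2469]
tool_rot: [0.207, 0.892, -0.091, 0.392]
ft_force: [0.5, 0.0, -1.5]
grip_width: 0.0162
grasp_force: 59.3
```

Emit:
{"api": "move_arm", "payload": {"deltas": [[0, 0, 0, 0, 0, -7, 0], [0, 0, 0, 0, 0, -7, 0], [0, 0, 0, 0, 0, -7, 0], [0, 0, 0, 0, 0, -7, 0], [0, 0, 0, 0, 0, -7, 0], [0, 0, 0, 0, 0, -6, 0], [0, 0, 0, 0, 0, 0, 0]]}}

```text
clock: 8.93
eef_pos: [0.5311, -0.2617, 0.2635]
tool_rot: [0.179, 0.772, -0.138, 0.594]
ft_force: [-0.1, -0.4, -0.7]
grip_width: 0.0163
grasp_force: 59.3
```

Run:
```python
from h import *
plan([.4925,-.2448,.225],rot(154,-90))
im=bot.camera("scene"); cv2.imwrite("pics/s3.png",cv2.resize(im[150:330,150:390],None,fx=3,fy=3,interpolation=cv2.INTER_CUBIC))
```

```text
t 8.93 pos [ 0.5311 -0.2617  0.2635] q [-0.4595  0.1321 -1.084  -0.9562  0.0033 -0.0004] F [-0.1216 -0.4044 -0.7482] w 0.0163 gf 59.290008544921875
shift tool mm [ 48.0128  -1.8296 -30.7878] turn deg [ -0.1344 -14.8948  -0.0431]
```

View pics/s3.png

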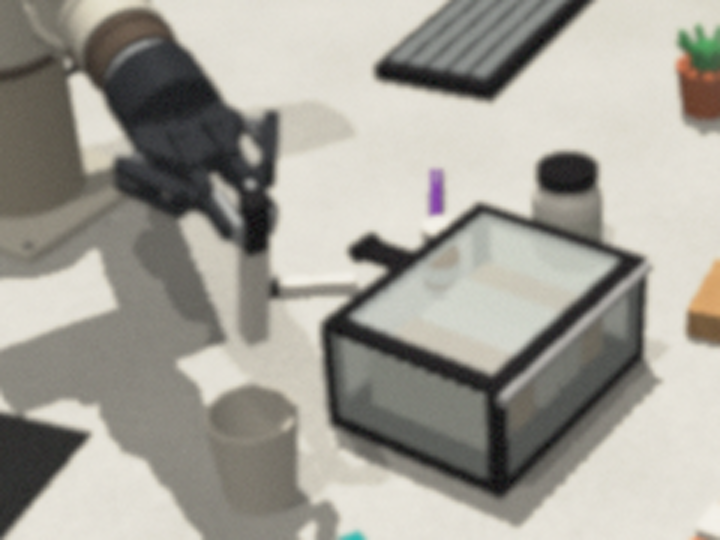

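Joint 3 is at its fold limit with the tool at 75°. Pointing the tool along azimuth +10° instead of radially puts the wrist farther out.

Run:
```python
from h import *
plan([.5311,-.2617,.235],rot(190,-90))
```

```text
t 8.98 pos [ 0.5293 -0.2609  0.2612] q [-0.4595  0.1274 -1.0854 -0.9449  0.0033 -0.0005] F [-1.1747  0.2453 -1.3926] w 0.0161 gf 59.295188784599304
shift tool mm [24.7359  0.0103  8.8033] turn deg [-35.9164 -14.8336  -4.863 ]
```

Emit:
{"api": "move_arm", "payload": {"deltas": [[0, 0, 0, 0, -6, -1, -0.8], [0, 0, 0, 0, -6, -1, -0.8], [0, 0, 0, 0, -6, -1, -0.8], [0, 0, 0, 0, -6, -4, -0.8], [0, 0, 0, 0, -6, -4, -0.8], [0, 0, 0, 0, -6, -4, -0.8], [0, 0, 0, 0, 0, 0, 0]]}}

```text
clock: 9.57
eef_pos: [0.5308, -0.2656, 0.2572]
tool_rot: [-0.037, 0.708, 0.061, 0.703]
ft_force: [0.3, -0.3, -1.6]
grip_width: 0.0166
grasp_force: 59.3
```

Run:
```python
from h import *
plan([.492,-.248,.22],rot(190,-90))
```

```text
t 9.57 pos [ 0.5308 -0.2656  0.2572] q [-0.9099  0.5908 -0.9707 -1.5537  1.048   0.0278] F [ 0.3297 -0.3023 -1.6349] w 0.0166 gf 59.29144263267517
shift tool mm [ 38.137   21.4452 -35.8522] turn deg [-2.0926 -0.1865 -1.9838]
```

Emit:
{"api": "move_arm", "payload": {"deltas": [[0, 7, 4, -7, -0.5, 0, -0.5], [0, 7, 4, -7, -0.5, 0, -0.5], [0, 6, 4, -7, -0.5, 0, -0.5], [0, 6, 4, -7, -0.5, 0, -0.5], [0, 6, 5, -7, 0, 0, 0], [0, 0, 0, 0, 0, 0, 0]]}}

```text
clock: 10.07
eef_pos: [0.4923, -0.2455, 0.2341]
tool_rot: [-0.065, 0.704, 0.058, 0.705]
ft_force: [0.9, 0.7, -0.8]
grip_width: 0.0161
grasp_force: 59.3
```

Run:
```python
from h import *
plan([.492,-.248,.22],rot(190,-90))
a=bot.camera("scene"); b=bot.camera("top")
cv2.imwrite("pics/s4.png",np.hstack([cv2.resize(a[170:330,160:320],(400,400),interpolation=cv2.INTER_CUBIC),cv2.resize(b[200:330,350:480],(400,400),interpolation=cv2.INTER_CUBIC)]))
```

```text
t 10.07 pos [ 0.4923 -0.2455  0.2341] q [-0.9748  0.6892 -1.0474 -1.7364  1.1488 -0.0089] F [ 0.8943  0.6667 -0.8046] w 0.0161 gf 59.32017803192139
shift tool mm [14.1167 -2.2837 -0.7095] turn deg [-0.0276 -0.005   0.4971]
```

View pics/s4.png

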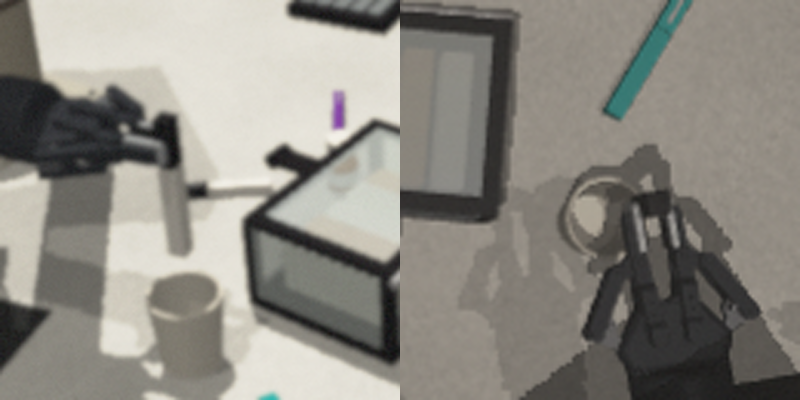

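The pen hangs vertically over the cup, with its top at about (433,266) in the top view, which back-projects to (0.497,-0.243). I'll lower it.

Emit:
{"api": "move_arm", "payload": {"deltas": [[0, 10, -2, 0, 0, 0, 0], [0, 15, 0, 0, 0, 0, 0], [0, 15, 0, 0, 0, 0, 0], [0, 15, 0, 0, 0, 0, 0], [0, 0, 0, 0, 0, 0, 0]]}}

```text
clock: 10.58
eef_pos: [0.4941, -0.2492, 0.1772]
tool_rot: [-0.065, 0.704, 0.059, 0.705]
ft_force: [-0.7, 0.2, -1.9]
grip_width: 0.0163
grasp_force: 59.3
```

Run:
```python
from h import *
plan([.492,-.248,.12],rot(190,-90))
```

```text
t 10.58 pos [ 0.4941 -0.2492  0.1772] q [-0.9767  0.8987 -1.0165 -1.9168  1.152  -0.008 ] F [-0.7022  0.1734 -1.9044] w 0.0163 gf 59.3207448720932
shift tool mm [57.1624  2.08   -1.9023] turn deg [0.0431 0.0383 0.5456]
```

Emit:
{"api": "move_arm", "payload": {"deltas": [[0, 8, 1, 1, 0, 1.5, 0], [0, 8, 0, 1, 0, 1.5, 0], [0, 8, 0, 1, 0, 1.5, 0], [0, 8, 0, 1, 0, 1.5, 0], [0, 8, 0, 1, 0, 1.5, 0], [0, 8, 0, 1, 0, 1.5, 0], [0, 0, 0, 0, 0, 0, 0]]}}

```text
clock: 11.17
eef_pos: [0.4967, -0.248, 0.1318]
tool_rot: [-0.071, 0.757, 0.052, 0.648]
ft_force: [0.5, 1.5, 0.2]
grip_width: 0.0164
grasp_force: 59.3
```

Run:
```python
from h import *
plan([.492,-.248,.12],rot(190,-90))
o=bot.get_obs();c=R.from_quat(o["tool_rot"]); print("pen bottom",o["eef_pos"]+c.apply([.107,0,.005]),"axis",c.apply([1,0,0]))
```

```text
t 11.17 pos [ 0.4967 -0.248   0.1318] q [-0.9595  0.7617 -1.0126 -1.4198  1.1077 -0.333 ] F [0.5497 1.4962 0.2154] w 0.0164 gf 59.302112460136414
shift tool mm [12.3482  1.0154 -2.7046] turn deg [-0.0088 -8.92    0.7491]
pen bottom [ 0.4854 -0.2514  0.0253] axis [-0.1504 -0.0397 -0.9878]
```

Emit:
{"api": "move_arm", "payload": {"deltas": [[0, 7, 0, -1, 0, 0, 0], [0, 6, 0, -1, 0, 0, 0], [0, 0, 0, 0, 0, 0, 0], [1, 0, 0, 0, 0, 0, 0], [1, 0, 0, 0, 0, 0, 0], [1, 0, 0, 0, 0, 0, 0], [1, 0, 0, 0, 0, 0, 0], [1, 0, 0, 0, 0, 0, 0], [1, 0, 0, 0, 0, 0, 0], [1, 0, 0, 0, 0, 0, 0]]}}

```text
clock: 12.0
eef_pos: [0.4922, -0.2489, 0.1175]
tool_rot: [-0.07, 0.757, 0.052, 0.648]
ft_force: [0.7, 1.2, 0.7]
grip_width: 0.0854
grasp_force: 0.0
```

Run:
```python
from h import *
plan([.46,-.248,.2],rot(190,-90))
a=bot.camera("scene"); b=bot.camera("top")
cv2.imwrite("pics/s5.png",np.hstack([cv2.resize(a[190:350,160:320],(400,400),interpolation=cv2.INTER_CUBIC),cv2.resize(b[200:330,350:480],(400,400),interpolation=cv2.INTER_CUBIC)]))
```

```text
t 12.0 pos [ 0.4922 -0.2489  0.1175] q [-0.971   0.8129 -1.012  -1.4633  1.1187 -0.3399] F [0.6998 1.233  0.717 ] w 0.0854 gf 0.0
shift tool mm [-76.7246   5.5469 -43.9505] turn deg [-0.0125 -8.8902  0.6774]
```

View pics/s5.png

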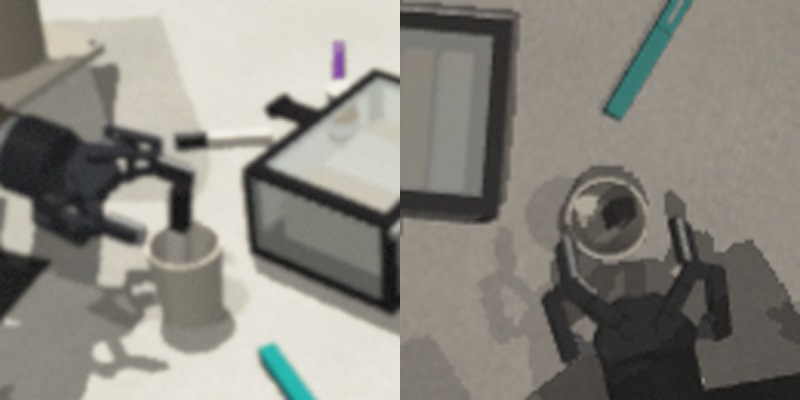

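The pen stands in the cup, leaning slightly with its cap at (622,205) in the crop, and the open fingers are clear on either side. I'll go straight up, then turn the tool down towards the pull.

Emit:
{"api": "move_arm", "payload": {"deltas": [[1, -10, 0, -2, 0, 0, 0], [1, -20, 0, -3, 0, 0, 0], [1, -30, 0, -4, 0, 0, 0], [1, -30, 0, -4, 0, 0, 0], [1, -30, 0, -4, 0, 0, 0], [1, -20, 0, 0, 0, 0, 0], [1, 0, 0, 0, 0, 0, 0]]}}

```text
clock: 12.68
eef_pos: [0.4974, -0.2469, 0.2637]
tool_rot: [-0.073, 0.755, 0.049, 0.65]
ft_force: [0.3, -1.3, 0.7]
grip_width: 0.0852
grasp_force: 0.0
```

Run:
```python
from h import *
plan([.459,-.0395,.25],rot(176.4,0))
```

```text
t 12.68 pos [ 0.4974 -0.2469  0.2637] q [-0.9565  0.2936 -0.9723 -0.9246  1.1057 -0.3287] F [ 0.3293 -1.2994  0.7397] w 0.0852 gf 0.0
shift tool mm [  9.3847 211.1443  -0.0829] turn deg [ 8.7181 81.0892 12.1426]
```

Emit:
{"api": "move_arm", "payload": {"deltas": [[1, 0, 0, 0, 0.7, 6.8, 1], [1, 0, 0, 0, 0.7, 6.8, 1], [1, 0, 0, 0, 0.7, 6.8, 1], [1, 0, 0, 0, 0.7, 6.8, 1], [1, 0, 0, 0, 0.7, 6.8, 1], [1, 0, 0, 0, 0.7, 6.8, 1], [1, 0, 0, 0, 0.7, 6.8, 1], [1, 0, 0, 0, 0.7, 6.8, 1], [1, 0, 0, 0, 0.7, 6.8, 1], [1, 0, 0, 0, 0.7, 6.8, 1]]}}

```text
clock: 13.52
eef_pos: [0.5038, -0.2545, 0.2555]
tool_rot: [-0.001, 0.968, 0.024, 0.251]
ft_force: [0.4, -0.8, -0.3]
grip_width: 0.0851
grasp_force: 0.0
```

Emit:
{"api": "move_arm", "payload": {"deltas": [[1, 0, 0, 0, 0.7, 6.8, 1], [1, 0, 0, 0, 0.7, 6.3, 1], [1, 0, 0, 0, 0, 0, 0]]}}

```text
clock: 13.77
eef_pos: [0.5081, -0.2543, 0.2552]
tool_rot: [0.014, 0.99, 0.017, 0.14]
ft_force: [1.5, -0.9, 0.3]
grip_width: 0.0854
grasp_force: 0.0
```

Run:
```python
from h import *
plan([.459,-.0395,.16],rot(176.4,0))
```

```text
t 13.77 pos [ 0.5081 -0.2543  0.2552] q [-0.5535  0.1967 -0.047   1.1017  0.1726 -0.5059] F [ 1.5122 -0.9267  0.3121] w 0.0854 gf 0.0
shift tool mm [ 80.429  209.865   84.3421] turn deg [ 2.4951 16.0208  1.9806]
```

Emit:
{"api": "move_arm", "payload": {"deltas": [[1, 0, 0, 0, 0.8, 5.4, 0.7], [1, 0, 0, 0, 0.8, 5.3, 0.7], [1, 0, 0, 0, 0.8, 5.3, 0.6], [1, 9, 30, 5, 0, 0, 0], [1, 9, 30, 5, 0, 0, 0], [1, 9, 30, 10, 0, 0, 0], [1, 9, 30, 10, 0, 0, 0], [1, 9, 30, 20, 0, 0, 0], [1, 9, 30, 20, 0, 0, 0], [1, 8, 30, 20, 0, 0, 0]]}}

```text
clock: 14.6
eef_pos: [0.4551, -0.0396, 0.1633]
tool_rot: [0.034, 0.999, 0.002, 0.001]
ft_force: [1.1, 0.2, -0.0]
grip_width: 0.0857
grasp_force: 0.0
```

Emit:
{"api": "move_arm", "payload": {"deltas": [[1, 0, 0, 0, 0, 0, 0]]}}

```text
clock: 14.68
eef_pos: [0.451, -0.0365, 0.16]
tool_rot: [0.031, 1.0, 0.003, -0.004]
ft_force: [-1.3, 0.0, -0.5]
grip_width: 0.0855
grasp_force: 0.0
```

Run:
```python
from h import *
plan([.4585,-.0395,.088],rot(176.4,0))
a=bot.camera("scene"); b=bot.camera("top")
print(bot.outline_of("cup","top")[0]["rect"])
cv2.imwrite("pics/s6.png",np.hstack([cv2.resize(a[180:340,190:350],(400,400),interpolation=cv2.INTER_CUBIC),cv2.resize(b[200:330,300:430],(400,400),interpolation=cv2.INTER_CUBIC)]))
```

```text
t 14.68 pos [ 0.451  -0.0365  0.16  ] q [-0.0842  0.2068 -0.2532  1.1186  0.0054 -0.0231] F [-1.3183  0.0361 -0.5258] w 0.0855 gf 0.0
shift tool mm [-8.2577 -2.9629 71.9382] turn deg [ 0.3197 -0.4424  0.0951]
[400.7, 257.5, 28.1, 25.5]
```

View pics/s6.png

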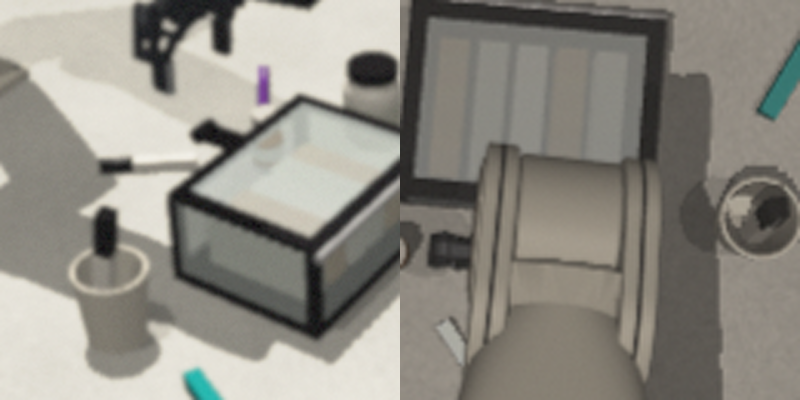

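The pen stands in the cup and the cup is upright where it was. The pull is clear below the gripper, so descend and pinch.

Emit:
{"api": "move_arm", "payload": {"deltas": [[1, -4, -1.5, 10, 0.3, -0.4, 0], [1, -4, -1.5, 15, 0, 0, 0], [1, 0, 0, 15, 0, 0, 0], [1, 0, 0, 12, 0, 0, 0], [1, 0, 0, 10, 0, 0, 0], [1, 0, 0, 8, 0, 0, 0], [1, 0, 0, 2, 0, 0, 0], [1, 0, 0, 0, 0, 0, 0]]}}

```text
clock: 15.5
eef_pos: [0.4654, -0.0454, 0.0935]
tool_rot: [0.034, 0.999, -0.002, 0.005]
ft_force: [0.3, -0.1, 0.6]
grip_width: 0.085
grasp_force: 0.0
```

Run:
```python
from h import *
plan([.4585,-.0395,.088],rot(176.4,0))
```

```text
t 15.5 pos [ 0.4654 -0.0454  0.0935] q [-0.0953  0.2917 -0.3341  0.9355 -0.0029 -0.0276] F [ 0.2648 -0.1188  0.5888] w 0.085 gf 0.0
shift tool mm [7.2877 5.3962 5.4317] turn deg [-0.184   0.5398 -0.2786]
```

Emit:
{"api": "move_arm", "payload": {"deltas": [[1, 0, 0, 0, 0, 0, 0], [1, 0, 0, 0, 0, 0, 0], [1, 0, 0, 0, 0, 0, 0]]}}

```text
clock: 15.75
eef_pos: [0.4659, -0.0446, 0.0944]
tool_rot: [0.033, 0.999, -0.002, 0.005]
ft_force: [0.6, 1.0, -0.5]
grip_width: 0.0854
grasp_force: 0.0
```

Run:
```python
from h import *
plan([.4585,-.0395,.088],rot(176.4,0))
bot.camera("top"); plan([.4585,-.0395,.088],rot(176.4,0))
```

```text
t 15.75 pos [ 0.4659 -0.0446  0.0944] q [-0.0936  0.2902 -0.3333  0.9361 -0.003  -0.0274] F [ 0.6359  0.9619 -0.4512] w 0.0854 gf 0.0
shift tool mm [7.7646 4.6685 6.3396] turn deg [-0.1913  0.6322 -0.1965]
t 15.8 pos [ 0.4658 -0.0446  0.0944] q [-0.0935  0.2903 -0.3335  0.9361 -0.003  -0.0274] F [ 0.8975 -0.9673  0.2927] w 0.0854 gf 0.0
shift tool mm [7.6437 4.6077 6.2557] turn deg [-0.1909  0.6195 -0.1907]
```

Emit:
{"api": "move_arm", "payload": {"deltas": [[1, 4, 2, 3, 0, 0.3, 0], [1, 4, 2.5, 3, 0, 0.3, 0], [1, 0, 0, 0, 0, 0, 0], [1, 0, 0, 0, 0, 0, 0], [0, 0, 0, 0, 0, 0, 0], [0, 0, 0, 0, 0, 0, 0], [0, 0, 0, 0, 0, 0, 0], [0, 0, 0, 0, 0, 0, 0], [0, 0, 0, 0, 0, 0, 0], [0, 0, 0, 0, 0, 0, 0]]}}

```text
clock: 16.63
eef_pos: [0.4577, -0.0386, 0.088]
tool_rot: [0.033, 0.999, -0.0, -0.0]
ft_force: [-1.7, 3.6, 3.1]
grip_width: 0.0249
grasp_force: 59.1
```

Run:
```python
from h import *
plan([.4585,-.0395,.088],rot(176.4,0))
c=R.from_euler('z',-3.6,degrees=True); hinge=np.array([.6705,-.0527,.0955])
o=bot.get_obs(); p0=o["eef_pos"]; g=p0+[0,0,.011]  # grasp point
last=p0; q=R.from_quat(o["tool_rot"])
v=c.inv().apply(np.array([.4589,-.0394,.099])-hinge)
for a in np.radians(np.arange(5,51,5)):
    w=R.from_rotvec([0,a,0]).apply(v); p=p0+c.apply(w-v); print(np.degrees(a).round(),q.inv().apply(p-last)*1000); last=p
```

```text
t 16.63 pos [ 0.4577 -0.0386  0.088 ] q [-0.0835  0.2913 -0.3519  0.9283 -0.0008 -0.0178] F [-1.723   3.5503  3.1445] w 0.0249 gf 59.113843739032745
shift tool mm [-0.8103 -0.8644 -0.0278] turn deg [-0.0479 -0.0429 -0.1652]
5.0 [ -1.098   -0.0122 -18.4661]
10.0 [ -2.7033  -0.0075 -18.3001]
15.0 [ -4.2879  -0.0026 -17.9948]
20.0 [ -5.84     0.0022 -17.5527]
25.0 [ -7.3476   0.007  -16.9769]
30.0 [ -8.7992   0.0118 -16.2719]
35.0 [-10.1839   0.0165 -15.4431]
40.0 [-11.4911   0.021  -14.4967]
45.0 [-12.7108   0.0254 -13.44  ]
50.0 [-13.8338   0.0297 -12.2811]
```

The pull is pinched (width 24.9 mm, wrist force small). Lift along the arc to 25° first.

Emit:
{"api": "move_arm", "payload": {"deltas": [[0, -0.4, 0, -9.2, 0, 0, 0], [0, -0.7, 0, -9.2, 0, 0, 0], [0, -1.2, 0, -9.2, 0, 0, 0], [0, -1.5, 0, -9.1, 0, 0, 0], [0, -2, 0, -9, 0, 0, 0], [0, -2.3, 0, -9, 0, 0, 0], [0, -2.7, 0, -8.8, 0, 0, 0], [0, -3.1, 0, -8.7, 0, 0, 0], [0, -3.5, 0, -8.5, 0, 0, 0], [0, -3.9, 0, -8.4, 0, 0, 0]]}}

```text
clock: 17.47
eef_pos: [0.4787, -0.04, 0.1766]
tool_rot: [0.033, 0.999, -0.001, -0.001]
ft_force: [3.7, 4.9, -6.5]
grip_width: 0.0251
grasp_force: 59.2
```

```bash
cat > ang.py <<'E'
from h import *
c=R.from_euler('z',-3.6,degrees=True); hinge=np.array([.6705,-.0527,.0955])
o=bot.get_obs(); g=o["eef_pos"]+R.from_quat(o["tool_rot"]).apply([0,0,-.011])
w=c.inv().apply(g-hinge); print("lid frame",w,"radius",np.hypot(w[0],w[2]),"angle",np.degrees(np.arctan2(w[2],-w[0]))-1.1)
E
python3 - <<'E'
import ang; from h import *
plan([.4585,-.0395,.088],rot(176.4,0))
E
```

```text
lid frame [-0.1921  0.0007  0.0921] radius 0.21306773204229698 angle 24.505484043233526
t 17.47 pos [ 0.4787 -0.04    0.1766] q [-0.0821  0.2421 -0.1609  1.1704 -0.002  -0.0164] F [ 3.6943  4.9404 -6.4989] w 0.0251 gf 59.18000277131796
shift tool mm [20.0028 -0.6662 88.6365] turn deg [-0.1112 -0.1513 -0.1636]
```

Radius is 213 mm as it should be, and the forces are low. Continue to 50°.

Emit:
{"api": "move_arm", "payload": {"deltas": [[0, -4.2, 0, -8.3, 0, 0, 0], [0, -4.6, 0, -8, 0, 0, 0], [0, -5, 0, -7.8, 0, 0, 0], [0, -5.2, 0, -7.6, 0, 0, 0], [0, -5.6, 0, -7.4, 0, 0, 0], [0, -5.9, 0, -7.1, 0, 0, 0], [0, -6.2, 0, -6.8, 0, 0, 0], [0, -6.5, 0, -6.6, 0, 0, 0], [0, -6.8, 0, -6.3, 0, 0, 0], [0, -7, 0, -6, 0, 0, 0]]}}

```text
clock: 18.3
eef_pos: [0.5344, -0.0436, 0.2476]
tool_rot: [0.033, 0.999, -0.001, -0.003]
ft_force: [0.2, 3.6, -6.4]
grip_width: 0.0249
grasp_force: 59.2
```

Emit:
{"api": "move_arm", "payload": {"deltas": [[0, 0, 0, 0, 0, 0, 0], [0, 0, 0, 0, 0, 0, 0], [0, 0, 0, 0, 0, 0, 0], [0, 0, 0, 0, 0, 0, 0], [0, 0, 0, 0, 0, 0, 0], [0, 0, 0, 0, 0, 0, 0]]}}

```text
clock: 18.8
eef_pos: [0.5353, -0.0437, 0.2482]
tool_rot: [0.033, 0.999, -0.001, -0.001]
ft_force: [-0.9, 5.4, -3.8]
grip_width: 0.0246
grasp_force: 60.7
```

Run:
```python
import ang; from h import *
plan([.4585,-.0395,.088],rot(176.4,0))
a=bot.camera("scene"); cv2.imwrite("pics/s7.png",cv2.resize(a[140:340,190:400],None,fx=2.8,fy=2.8,interpolation=cv2.INTER_CUBIC))
```

```text
lid frame [-0.1355  0.0005  0.1637] radius 0.21245019733026663 angle 49.288990109201926
t 18.8 pos [ 0.5353 -0.0437  0.2482] q [-0.0801  0.313   0.1258  1.3858 -0.0025 -0.0143] F [-0.936   5.435  -3.7682] w 0.0246 gf 60.72828322649002
shift tool mm [ 76.5873  -0.4662 160.3366] turn deg [-0.1415 -0.1235 -0.1674]
```

View pics/s7.png

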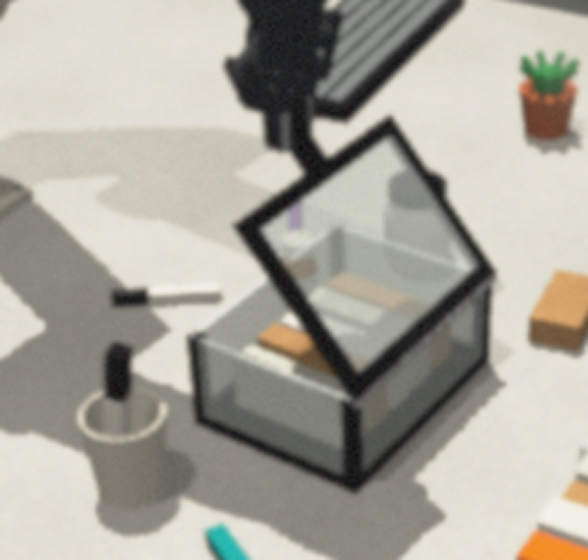

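The lid is open at about 49° and held by the fingers, and the marker stands in the upright cup at (115,400) in the crop. I'm handing in.

```bash
python3 -c "
from workcell import bot
print(bot.job_done())"
```

```text
the job is handed in; nothing more can be done
None
```

I've handed the job in, but no verdict came back: the marker stands upright in the cup, and the gripper is holding the lid still at about 49° by its finger pull.

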